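# Load the display case and hold its sprung lid for inspection

## Task

Raise the glazed lid of the display case past its balance point until its springs hold it open by themselves, and let go; then lay the top plaque of the stack flat and square in the middle of the empty felt board inside the case. Last, draw the lid back down to just below its balance point and keep holding it there, so that I can check the plaque before it is let down: finish while holding the lid, and never let it drop. Leave the other plaques stacked, the inkstone where it lies and everything else on the table in place.

Things in the scene. Friction and masses are not known exactly. Their poses are not given: they have to be found in the camera images.
- case: oak table-top display case 170 x 340 x 75 mm (its x, y, z), fixed on the table; origin at the centre of its underside; x points to its back, where the lid is hinged, y along its length, z up. Walls and floor 10 mm thick, open above once the lid is up; a strip 12 mm high and 8 mm thick on the floor at y = 0 parts it into two equal bays.
- hinge (a point): middle of the lid's hinge line, along the top edge of the case's back wall, 75.5 mm above the table; axes as the case, the lid turns about the y axis
- lid (a joint): lid angle, rad: 0 shut and level, growing as the front edge swings up, 1.66 open against its stop. Glazed oak frame 170 x 340 x 18 mm, 0.85 kg, on damped spring hinges. Balance point at 1.10 rad (63 degrees): let go below it the lid sinks shut (lifting from shut takes 2 N at the pull), above it the springs carry it to the stop and keep it there. Just below it weighs only some 0.5 N at the pull.
- pull (a point): middle of the lid's pull, a round brass bar 11 mm thick, 130 mm long, along y, on posts 55 mm either side of the middle, its centre 40 mm off the lid's front edge. Lid shut: in front of the case, 210 mm before and 9 mm above the hinge line, 84 mm above the table; lid open: on top. Axes turn with the lid: x to the hinge, y along the bar. Pinched from above at any lid angle, it turns in the fingers.
- board: grey felt-covered display board 90 x 130 x 6 mm (its x, y, z), fixed on the floor of the empty bay of the case, left or right, square with the case; origin at the centre of its underside, 10 mm above the table; the plaque is to lie on its top, long side along the board's y
- plaque_a: top plaque of the stack: plain rosewood slab 60 x 100 x 15 mm (its x, y, z), 0.05 to 0.11 kg, with two small dark hanging holes on its upper face; origin at the centre of its underside, 45 mm above the table at the start; either way round is right on the board
- plaque_b: second plaque of the stack, same size; origin at the centre of its underside; stays
- plaque_c: third plaque of the stack, same size; stays
- plaque_d: lowest plaque of the stack, same size, lying on the table; stays
- inkstone: round dark lidded inkstone, 94 mm across and 38 mm high, lying in the other bay of the case; origin at the centre of its underside; stays
- weight: bamboo paperweight bar 180 x 40 x 16 mm beside the stack; bystander
- cup: celadon cup, 74 mm across, 75 mm high, beside the case; bystander
- bowl: celadon bowl, 124 mm across, 50 mm high; bystander
- phone: black phone 150 x 72 x 8 mm; bystander
- ink_bottle: black ink bottle, 58 mm across, 120 mm high; bystander
- ink_pot: open black stone ink pot, 90 mm across, 40 mm high; bystander
There are look-alikes about, which are no part of the job. What is shaped like the plaque_a but orange or white is not meant.

How it is judged:
On the way, in this order (a step that is already met when the one before it is completed fails the run):
1. the lid is past its balance point and stands open on its springs alone, at its stop, not touched by the fingers (value of joint lid above 1.5 rad and contact force between the fingers and lid below 0.05 N), for 0.2 s.
2. the top plaque lies flat, square and let go on the middle of the felt board, the lid still open (horizontal distance between plaque_a and board below 0.022 m and z of plaque_a in the frame of board between 0.003 and 0.01 m and angle between plaque_a's own z axis and vertical below 0.1 rad and angle between the y axis of plaque_a and the y axis of board, either way round below 0.2 rad and linear speed of plaque_a below 0.02 m/s and contact force between the fingers and plaque_a below 0.05 N and value of joint lid above 1.4 rad), for 0.2 s.
At the end, for the whole second after the job is handed in: Lid between 0.78 and 1.08 rad (just below its balance point, 1.10), still (under 0.05 rad/s), carried by the fingers (over 0.2 N). plaque_a at rest on the board, not touched, centres within 22 mm, square within 0.2 rad, flat within 0.1 rad. Other plaques, inkstone within 15 mm of their start (value of joint lid between 0.78 and 1.08 rad and velocity of joint lid between -0.05 and 0.05 rad/s and contact force between the fingers and lid above 0.2 N and horizontal distance between plaque_a and board below 0.022 m and z of plaque_a in the frame of board between 0.003 and 0.01 m and angle between plaque_a's own z axis and vertical below 0.1 rad and angle between the y axis of plaque_a and the y axis of board, either way round below 0.2 rad and linear speed of plaque_a below 0.02 m/s and contact force between the fingers and plaque_a below 0.05 N and distance of each of plaque_b, plaque_c, plaque_d, inkstone from where it was at the start of the episode below 0.015 m); the arm keeps its last pose, push and grip.
It fails at once if the lid is let drop (falls faster than 1.2 rad/s) (velocity of joint lid below -1.2 rad/s and value of joint lid below 1.5 rad).
It fails at once if a plaque of the stack other than the top one is shifted by more than 15 mm (distance of any of plaque_b, plaque_c, plaque_d from where it was at the start of the episode above 0.015 m).
It fails at once if the inkstone in the case is shifted by more than 15 mm (distance of inkstone from where it was at the start of the episode above 0.015 m).
It fails at once if a bystander on the table is shifted by more than 30 mm (distance of any of weight, cup, bowl, phone, ink_bottle, ink_pot from where it was at the start of the episode above 0.03 m).
It also fails if it takes over 72 s, if anything falls off the work surface, if the arm or the gripper's body presses on something with over 40 N, if the wrist force passes 120 N, or if a joint passes its speed limit or range.

## Robot

A 7-joint arm with a two-finger parallel gripper is mounted at the origin on the work surface. World frame = base frame: x ahead of the robot, y to its left, z up, the work surface at z = 0. Lengths are in m, angles in rad, forces in N, time in s.
With the tool pointing down it reaches from about 0.4 to 0.85 m from the base axis. Payload 10.4 kg.
Tool frame: the origin (TCP) lies at the very end of the fingers, on their centre line; the grasp point (between the pads) lies 19 mm behind it; z points along the fingers, y is the line along which they close (so a half turn about z gives the same grasp; the last joint's range is limited). The gripper opens to 87 mm and grips with 3 to 60 N. Pads are 19 mm wide; open, the fingers measure 117 mm over their backs; the gripper's body (75 mm by 190 mm) begins 51 mm behind the grasp point.
Start: joints at [1.201, 0.332, -0.065, 1.46, 0.022, 1.35, -0.088], TCP at [0.212, -0.588, 0.189] pointing down, gripper open.
Joint ranges: [-2.6, 2.6], [-0.5, 2.12], [-1.47, 1.34], [0.16, 2.42], [-1.27, 4.41], [0.06, 2.06], [-2.6, 2.6]. Speed limits (rad/s): [2.22, 2.22, 2.79, 2.79, 3.14, 3.14, 3.14].

## Interface

Orientations are given as a unit quaternion [x, y, z, w].
In Python, from bench import * gives the robot as it stands.
- The arm moves only by the tool step_arm, never from a script. Its arguments are lists of equal length, an entry for each row: "delta_pos": the shift along the world's x, y, z in units of 25 mm (1.0 is 25 mm), a list of three; "turn": the turn about the world's z in units of 0.12 rad (1.0 is 0.12 rad). In form: {"delta_pos": [[tx, ty, tz], ...], "turn": [turn, ...]}. A call has 1 to 12 rows; each row shifts and turns the commanded pose from where the row before left it; what a row does not reach is not made up. A row lasts 1/10 s, in which the tool goes at most 50 mm and 8.59 degrees, less where a joint would pass 70% of its speed; a pose out of reach is approached as far as the arm can. A call with a number of a shift or a turn outside -1 to 1 is refused whole. A call with a gripper value outside its range is refused whole. "grip" is the closure, from 0 (fully open) to 1 (shut), set as the call begins (left out, the last holds). The fingers move at their own pace and stop on an object; "newtons" is the grip in N (left out, the last holds). Time passes only in rows, so rows that do not move let the fingers close. It gives the time, the measured TCP pose, the force, the opening and the grip force at its end, in the units of the state.
- read_state(): the state, without advancing time (a new reading comes with each control period).
- camera(name): name is "scene" or "top"; returns a dict with "image" (480x640x3 uint8, red, green, blue), "z_map" (480x640 float32, m along the optical axis (not along the pixel's ray), 0 where there is no reading), "mtx" (3x3 intrinsics, pixels), "dist" ([k1, k2, p1, p2, k3] as OpenCV has them; the pictures are not rectified), "view" (4x4, takes a point from world to camera coordinates). Camera axes: x right, y up, looking along -z (the intrinsics and any distortion apply to the point x, -y, -z); pixel columns grow to the right and rows downward; lengths in m; the calibration is good to about 2 mm. A picture is of the moment at which its call begins.
- close_job(): hands the job in; it is judged then, once.
The state is a dict: "time": time; "joint_positions": joint angles; "joint_vel": joint speeds; "joint_torque": joint torques, N m; "ee_pos": TCP position; "eef_rot": TCP orientation; "ft_force": force on the tool from outside, world axes, zero at the start; "torque": the same for the moment, N m; "width": finger opening in m; "grip_force": force on a finger pad.
Only numpy, scipy, OpenCV 4.12 (cv2) and the standard library are available. Lean on these libraries where they do the work, as an engineer would, in place of code of your own. Each camera call takes 0.05 s, during which the arm holds its last target. There are 200 camera calls.

## Working session

There is one attempt and no reset: what is moved stays moved. The work goes in short steps, Python scripts to look and compute and a tool call to move; the robot and the scene stay as the last step left them, time stands still between calls to the robot, and variables do not carry over. Pictures are saved under pics/ and viewed, at most 11 in all, crops included, and the job is handed in when it is done.

Besides the shell and the picture viewer there is one more tool, called after "Request:" as name(argument=value, ...), one argument or row to a line, values as JSON. step_arm: Moves the arm, as the interface text tells. Shifts and turns lie within -1 to 1; 1 stands for 25 mm of shift or 0.12 rad of turn. Its arguments: {"type":"object","properties":{"delta_pos":{"type":"array"},"turn":{"type":"array"},"grip":{"type":"number"},"newtons":{"type":"number"}},"required":["delta_pos","turn"]}

```bash
mkdir -p pics; cat > h.py <<'E'
from bench import *
import numpy as np, cv2
def pts(c,uv):
    uv=np.array(uv,float).reshape(-1,2)
    n=cv2.undistortPoints(uv.reshape(-1,1,2),np.array(c["mtx"],float),np.array(c["dist"],float)).reshape(-1,2)
    d=np.array([c["z_map"][int(round(v)),int(round(u))] for u,v in uv])
    p=np.c_[n[:,0]*d,-n[:,1]*d,-d,np.ones(len(d))]
    return (np.linalg.inv(np.array(c["view"]))@p.T).T[:,:3]
def full(c):
    v,u=np.mgrid[0:480,0:640]
    return pts(c,np.c_[u.ravel(),v.ravel()]).reshape(480,640,3)
def save(c,n,crop=None,s=1):
    im=c["image"][:,:,::-1]
    if crop: x0,y0,x1,y1=crop; im=im[y0:y1,x0:x1]
    cv2.imwrite("pics/"+n,cv2.resize(im,None,fx=s,fy=s,interpolation=cv2.INTER_CUBIC))
E
python3 - <<'E'
from h import *
for n in("top","scene"):
    c=camera(n); save(c,n+"0.png"); np.save(n+"0.npy",full(c))
print(read_state())
E
```

```text
{'time': 0.1, 'joint_positions': array([ 1.20140206,  0.33280224, -0.06469048,  1.46084972,  0.02163144,
        1.34990229, -0.08848204]), 'joint_vel': array([ 1.02980749e-03, -3.67565767e-03, -1.33308066e-05, -2.41783743e-03,
       -1.27244288e-03, -4.89969247e-04, -1.49558669e-04]), 'joint_torque': array([ 2.75340084e-03, -6.24547648e+01,  2.54423660e-02, -3.90717673e+01,
       -6.15114067e-02,  3.65284423e-02,  6.83488423e-06]), 'ee_pos': array([ 0.21227505, -0.5874367 ,  0.18814117]), 'eef_rot': array([ 9.85001135e-01,  1.72546700e-01, -1.53646140e-04, -6.13753628e-04]), 'ft_force': array([ 0.67014838, -0.61563704, -0.04131072]), 'torque': array([-0.00987076,  0.02428319,  0.0152519 ]), 'grip_force': 0.0, 'width': 0.0869910108578003}
```

View pics/top0.png

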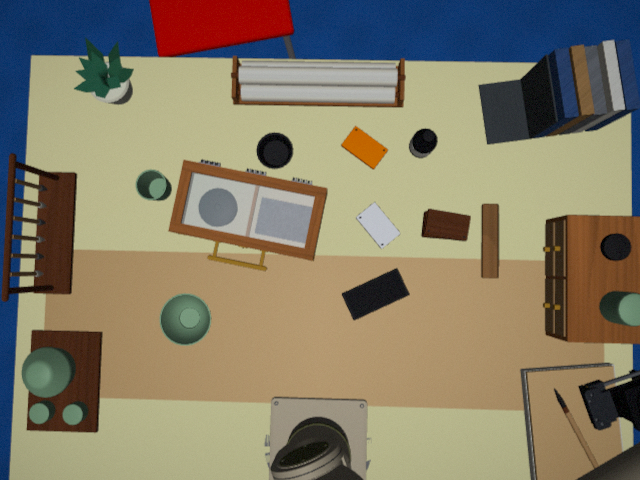

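View pics/scene0.png

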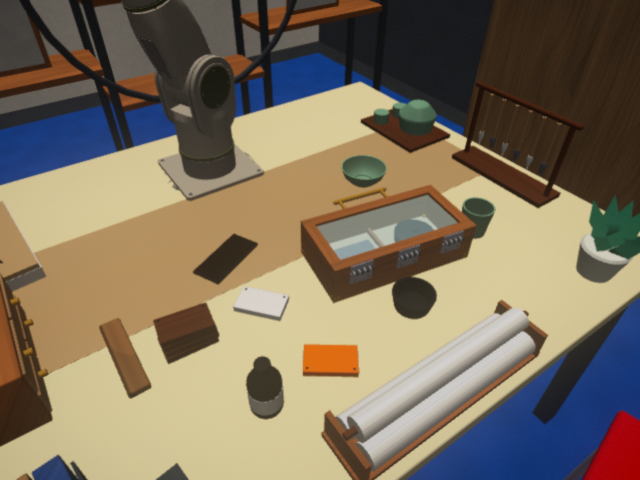

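The top view shows the robot at the bottom and the case at about (248,210), with its pull at (238,262). The board is in the right bay at (284,222), the inkstone in the left bay at (218,208), and the stack at (446,225). I'll enlarge both areas.

```bash
python3 - <<'E'
from h import *
c=camera("top"); a=c["image"][150:280,160:335,::-1]; b=c["image"][195:285,410:510,::-1]
im=np.zeros((600,800,3),np.uint8)
A=cv2.resize(a,None,fx=3,fy=3,interpolation=cv2.INTER_CUBIC);B=cv2.resize(b,None,fx=2.6,fy=2.6,interpolation=cv2.INTER_CUBIC)
im[:390,:525]=A; im[:234,530:790]=B
cv2.imwrite("pics/crop1.png",im)
W=full(c); np.save("top0.npy",W)
def rect(m,l):
    P=W[m]; r=cv2.minAreaRect((P[:,:2]*1000).astype(np.float32)); print(l,len(P),r,np.median(P,0),P[:,2].min(),P[:,2].max())
u=np.arange(640)[None,:]+0*np.arange(480)[:,None]; v=np.arange(480)[:,None]+0*u
z=W[...,2]
box=lambda x0,y0,x1,y1:(u>=x0)&(u<x1)&(v>=y0)&(v<y1)
rect(box(415,200,475,245)&(z>.052)&(z<.07),"stack top")
rect(box(165,155,332,264)&(z>.08)&(z<.105)&(z==z),"lid")
rect(box(205,240,272,272)&(z>.07)&(z<.1),"pullregion")
for q in [(238,263),(218,208),(284,222),(256,225),(446,225)]: print(q,W[q[1],q[0]])
E
```

```text
stack top 1102 ((536.794677734375, -291.84832763671875), (101.44829559326172, 60.57815933227539), 81.73603057861328) [ 0.53638338 -0.2915798   0.05938078] 0.05204396744032125 0.06943547942814776
lid 11033 ((544.0195922851562, 193.08587646484375), (372.8807067871094, 225.48123168945312), 79.99675750732422) [0.55719877 0.17527222 0.08804169] 0.08000013804316652 0.10141219683087366
pullregion 791 ((453.7609558105469, 189.55307006835938), (69.13957214355469, 147.15997314453125), 1.3729835748672485) [0.46889818 0.17206638 0.09029799] 0.07939771450249866 0.09972293292104673
(238, 263) [0.43521591 0.19256581 0.0869154 ]
(218, 208) [0.5612534  0.24291231 0.08770939]
(284, 222) [0.53255447 0.08938243 0.08265368]
(256, 225) [0.52372307 0.15341091 0.08860819]
(446, 225) [ 0.53574604 -0.28843885  0.05950135]
```

View pics/crop1.png

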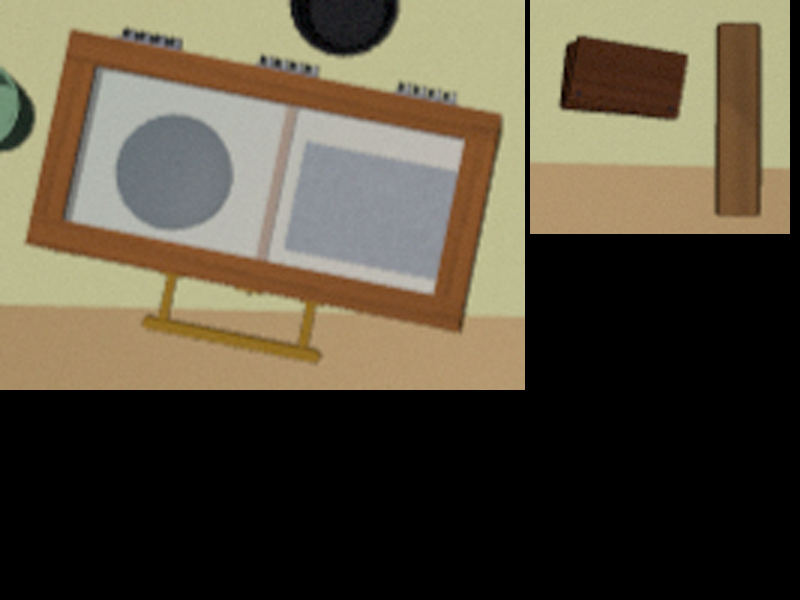

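The crop shows the lid corners at crop pixels (72,30), (502,115), (462,330) and (27,243), and the bar from (147,321) to (318,356). The plaque's top corners are at about (578,37), (687,54), (676,119) and (562,105). I'll intersect those rays with planes at the known heights.

```bash
cat >> h.py <<'E'
def ray(c,uv,z):
    uv=np.array(uv,float).reshape(-1,2)
    n=cv2.undistortPoints(uv.reshape(-1,1,2),np.array(c["mtx"],float),np.array(c["dist"],float)).reshape(-1,2)
    T=np.linalg.inv(np.array(c["view"])); d=(T[:3,:3]@np.c_[n[:,0],-n[:,1],-np.ones(len(n))].T).T
    return T[:3,3]+d*((z-T[2,3])/d[:,2])[:,None]
E
python3 - <<'E'
from h import *
c=camera("top")
f=lambda l,x,y,s,ox=0:(np.array(l,float)-[ox,0]+.5)/s-.5+[x,y]
L=ray(c,f([(72,30),(502,115),(462,330),(27,243)],160,150,3),.0935)[:,:2]
print("lid",L.round(4)); s=[np.linalg.norm(L[i]-L[(i+1)%4]) for i in range(4)]; print(s,L.mean(0))
for i,j in((0,1),(3,2)): d=L[i]-L[j]; print("ydir yaw",np.arctan2(-d[0],d[1]))
b=ray(c,f([(147,321),(318,356)],160,150,3),.087)[:,:2]; print("bar",b,b.mean(0),np.linalg.norm(b[0]-b[1]),np.arctan2(-(b[0]-b[1])[0],(b[0]-b[1])[1]))
P=ray(c,f([(578,37),(687,54),(676,119),(562,105)],410,195,2.6,530),.06)[:,:2]
print("plq",P.round(4),P.mean(0),[np.linalg.norm(P[i]-P[(i+1)%4]) for i in range(4)]); 
for i,j in((0,1),(3,2)): d=P[i]-P[j]; print(np.arctan2(-d[0],d[1]))
W=full(c); z=W[...,2]
m=np.zeros((480,640),bool); m[200:245,415:475]=1; m&=(z>.055)&(z<.066); q=W[m]; print("stack top centroid",q.mean(0))
B=f([(303,141),(285,250)],160,150,3); print("board left corners",ray(c,B,.016))
st=read_state(); from scipy.spatial.transform import Rotation as R
print(R.from_quat(st["eef_rot"]).as_matrix().round(3))
E
```

```text
lid [[ 0.6715  0.3255]
 [ 0.6123 -0.0083]
 [ 0.447   0.0183]
 [ 0.5058  0.3542]]
[np.float64(0.33908998516681127), np.float64(0.16749856225124293), np.float64(0.3409943775264347), np.float64(0.16819900890776884)] [0.55913954 0.17244426]
ydir yaw -0.17537092548884722
ydir yaw -0.17326283673350548
bar [[0.44817003 0.26089532]
 [0.42450907 0.12836464]] [0.43633955 0.19462998] 0.13462623683667344 -0.17667058405858516
plq [[ 0.5725 -0.2463]
 [ 0.5593 -0.3441]
 [ 0.5006 -0.3348]
 [ 0.5108 -0.2328]] [ 0.53582103 -0.28949316] [np.float64(0.09865607430312379), np.float64(0.05946646430526783), np.float64(0.1025217196483272), np.float64(0.06317332336072286)]
-0.13440792748622374
-0.1001347146766425
stack top centroid [ 0.5362279  -0.29140204  0.05968345]
board left corners [[0.59825403 0.15314034 0.016     ]
 [0.50918026 0.1651594  0.016     ]]
[[ 0.94   0.34  -0.   ]
 [ 0.34  -0.94   0.001]
 [-0.    -0.001 -1.   ]]
```

The measurements agree: the hinge is at about (0.643,0.158), the pull at (0.436,0.194), and the case yaw is -0.175. Moving to above the pull.

Request:
step_arm(
  delta_pos=[
    [0.49, 1, 0.1],
    [0.49, 1, 0.1],
    [0.49, 1, 0.1],
    [0.49, 1, 0.1],
    [0.49, 1, 0.1],
    [0.49, 1, 0.1],
    [0.49, 1, 0.1],
    [0.49, 1, 0.1],
    [0.49, 1, 0.1],
    [0.49, 1, 0.1],
    [0.49, 1, 0.1],
    [0.49, 1, 0.1],
  ],
  turn=[0.4, 0.4, 0.4, 0.4, 0.4, 0.4, 0.4, 0.4, 0.4, 0.4, 0.4, 0.4],
  grip=0.6,
  newtons=15,
)

```text
time: 1.4
ee_pos: [0.3604, -0.2857, 0.2191]
eef_rot: [0.895, 0.447, 0.0, 0.0]
ft_force: [0.4, 0.1, 0.1]
width: 0.0349
grip_force: 0.0
```

Request:
step_arm(
  delta_pos=[
    [0.26, 1, 0],
    [0.26, 1, 0],
    [0.26, 1, 0],
    [0.26, 1, 0],
    [0.26, 1, 0],
    [0.26, 1, 0],
    [0.26, 1, 0],
    [0.26, 1, 0],
    [0.26, 1, 0],
    [0.26, 1, 0],
    [0.26, 1, 0],
    [0.26, 1, 0],
  ],
  turn=[0.33, 0.33, 0.33, 0.33, 0.33, 0.33, 0.33, 0.33, 0.33, 0.33, 0.33, 0.33],
)

```text
time: 2.6
ee_pos: [0.4376, 0.0144, 0.2189]
eef_rot: [0.764, 0.645, 0.0, 0.0]
ft_force: [0.5, -0.3, 0.1]
width: 0.0347
grip_force: 0.0
```

Request:
step_arm(
  delta_pos=[
    [0, 1, 0],
    [0, 1, 0],
    [0, 1, 0],
    [0, 1, 0],
    [0, 1, 0],
    [0, 1, 0],
    [0, 1, 0],
    [0, 0.28, 0],
    [0, 0, 0],
    [0, 0, 0],
  ],
  turn=[0, 0, 0, 0, 0, 0, 0, 0, 0, 0],
)

```text
time: 3.6
ee_pos: [0.4374, 0.1936, 0.2187]
eef_rot: [0.766, 0.643, -0.0, 0.0]
ft_force: [0.5, 0.4, -0.0]
width: 0.0348
grip_force: 0.0
```

Request:
step_arm(
  delta_pos=[
    [-0.04, 0, -1],
    [0, 0, -1],
    [0, 0, -1],
    [0, 0, -1],
    [0, 0, -0.8],
    [0, 0, -0.6],
    [0, 0, -0.4],
    [0, 0, -0.3],
    [0, 0, 0],
  ],
  turn=[0, 0, 0, 0, 0, 0, 0, 0, 0],
)

```text
time: 4.5
ee_pos: [0.4363, 0.1939, 0.0659]
eef_rot: [0.766, 0.643, -0.0, -0.0]
ft_force: [-0.3, 0.1, 0.1]
width: 0.035
grip_force: 0.0
```

Request:
step_arm(
  delta_pos=[
    [0, 0, 0],
    [0, 0, 0],
    [0, 0, 0],
    [0, 0, 0],
    [0, 0, 0],
  ],
  turn=[0, 0, 0, 0, 0],
  grip=1,
  newtons=15,
)

```text
time: 5.0
ee_pos: [0.4366, 0.1942, 0.0665]
eef_rot: [0.765, 0.643, 0.0, 0.0]
ft_force: [-0.4, 0.4, -0.5]
width: 0.0043
grip_force: 0.0
```

```bash
python3 - <<'E'
import numpy as np
x=np.array([.9847,-.1743])
def p(t): f=t+.0405; return np.r_[-.2102*np.cos(f)*x,.2102*np.sin(f)]
for seq in ([0,.1,.2,.3,.4,.5,.6,.7,.8,.9,1.0,1.1,1.2],[1.2,1.3,1.4,1.5,1.58,1.64],):
    P=[p(t) for t in seq]; print([list(((b-a)/.025).round(2)) for a,b in zip(P,P[1:])])
E
```

```text
[[np.float64(0.07), np.float64(-0.01), np.float64(0.84)], [np.float64(0.16), np.float64(-0.03), np.float64(0.83)], [np.float64(0.24), np.float64(-0.04), np.float64(0.81)], [np.float64(0.32), np.float64(-0.06), np.float64(0.78)], [np.float64(0.39), np.float64(-0.07), np.float64(0.74)], [np.float64(0.46), np.float64(-0.08), np.float64(0.7)], [np.float64(0.53), np.float64(-0.09), np.float64(0.65)], [np.float64(0.59), np.float64(-0.1), np.float64(0.59)], [np.float64(0.64), np.float64(-0.11), np.float64(0.53)], [np.float64(0.69), np.float64(-0.12), np.float64(0.46)], [np.float64(0.73), np.float64(-0.13), np.float64(0.39)], [np.float64(0.77), np.float64(-0.14), np.float64(0.31)]]
[[np.float64(0.8), np.float64(-0.14), np.float64(0.23)], [np.float64(0.81), np.float64(-0.14), np.float64(0.15)], [np.float64(0.82), np.float64(-0.15), np.float64(0.07)], [np.float64(0.66), np.float64(-0.12), np.float64(-0.01)], [np.float64(0.5), np.float64(-0.09), np.float64(-0.04)]]
```

```bash
python3 - <<'E'
from h import *
a=camera("top");b=camera("scene")
A=cv2.resize(a["image"][200:300,180:300,::-1],(480,400),interpolation=cv2.INTER_CUBIC)
B=cv2.resize(b["image"][150:270,300:420,::-1],(320,320),interpolation=cv2.INTER_CUBIC)
im=np.zeros((400,800,3),np.uint8); im[:,:480]=A; im[:320,480:]=B; cv2.imwrite("pics/g1.png",im)
print(read_state()["width"],read_state()["grip_force"],read_state()["ft_force"])
E
```

```text
0.0016071815092501302 0.0 [-0.07013618  0.53852728  1.21316863]
```

View pics/g1.png

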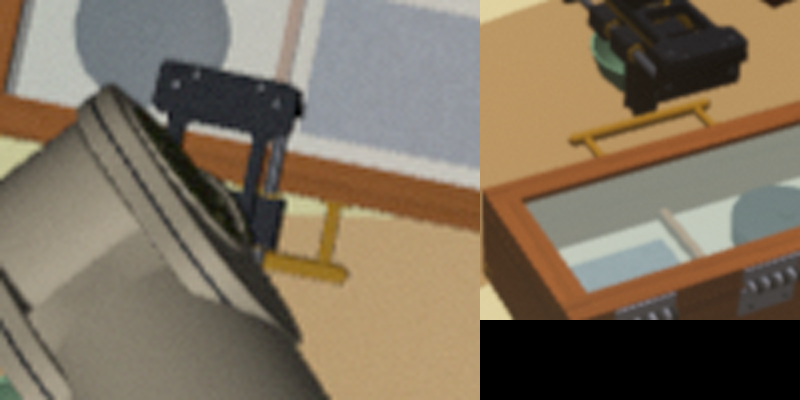

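The fingers shut on nothing (1.6 mm). In the scene view, at crop pixel (640,105), they sit at or just beyond the bar. I'll measure the fingers and bar with the scene camera's depth.

```bash
python3 - <<'E'
from h import *
b=camera("scene"); W=full(b)
g=lambda x,y:(int(round((x-480)/320*120+300)),int(round(y/320*120+150)))
for n,q in dict(barL=(578,141),barR=(703,106),barM=(650,120),post=(590,150),fingertip=(640,108),finger2=(636,98),lidfront=(600,160)).items():
    u,v=g(*q); print(n,u,v,W[v,u].round(4))
P0=ray(b,[g(578,140),g(706,106)],.084); print(P0,P0.mean(0))
u0=359
for v in range(176,204,2): print(v,[tuple(W[v,u].round(3)) for u in (357,360,363)])
t=camera("top");Wt=full(t)
for v in range(245,270,2): print(v,Wt[v,244].round(3),Wt[v,252].round(3))
E
```

```text
barL 337 203 [0.4301 0.1353 0.0848]
barR 384 190 [0.4538 0.2573 0.087 ]
barM 364 195 [0.4445 0.2034 0.0886]
post 341 206 [0.4442 0.1363 0.0845]
fingertip 360 190 [0.4484 0.1864 0.1118]
finger2 358 187 [0.446  0.1817 0.1206]
lidfront 345 210 [0.4712 0.1268 0.094 ]
[[0.42604425 0.13828151 0.084     ]
 [0.45200009 0.26238901 0.084     ]] [0.43902217 0.20033526 0.084     ]
176 [(np.float64(0.433), np.float64(0.187), np.float64(0.141)), (np.float64(0.447), np.float64(0.184), np.float64(0.15)), (np.float64(0.493), np.float64(0.152), np.float64(0.187))]
178 [(np.float64(0.437), np.float64(0.184), np.float64(0.139)), (np.float64(0.45), np.float64(0.182), np.float64(0.147)), (np.float64(0.45), np.float64(0.191), np.float64(0.144))]
180 [(np.float64(0.432), np.float64(0.189), np.float64(0.129)), (np.float64(0.45), np.float64(0.183), np.float64(0.142)), (np.float64(0.451), np.float64(0.19), np.float64(0.139))]
182 [(np.float64(0.434), np.float64(0.188), np.float64(0.125)), (np.float64(0.45), np.float64(0.183), np.float64(0.136)), (np.float64(0.449), np.float64(0.193), np.float64(0.132))]
184 [(
[... 1694 characters left out ...]
float64(0.371), np.float64(0.257), np.float64(0.001)), (np.float64(0.376), np.float64(0.264), np.float64(0.001))]
245 [0.473 0.162 0.211] [0.477 0.16  0.096]
247 [0.469 0.162 0.209] [0.473 0.16  0.094]
249 [0.465 0.163 0.203] [ 0.471  0.173 -0.001]
251 [0.461 0.164 0.192] [0.466 0.172 0.002]
253 [0.456 0.164 0.195] [ 0.461  0.173 -0.004]
255 [0.452 0.163 0.197] [0.456 0.172 0.   ]
257 [0.448 0.164 0.194] [ 0.451  0.172 -0.002]
259 [0.444 0.163 0.195] [ 0.446  0.172 -0.003]
261 [0.439 0.163 0.195] [0.441 0.171 0.003]
263 [0.435 0.164 0.188] [ 0.436  0.172 -0.   ]
265 [0.431 0.129 0.428] [0.431 0.16  0.091]
267 [0.428 0.127 0.442] [0.427 0.16  0.085]
269 [0.425 0.125 0.461] [0.422 0.171 0.002]
```

Request:
step_arm(
  delta_pos=[
    [0, 0, 0],
    [0, 0, 0.5],
    [0, 0, 1],
    [0, 0, 1],
    [0, 0, 1],
    [0, 0, 0.5],
    [0, 0, 0],
  ],
  turn=[0, 0, 0, 0, 0, 0, 0],
  grip=0.6,
)

```text
time: 5.9
ee_pos: [0.4374, 0.1946, 0.1681]
eef_rot: [0.766, 0.643, 0.001, 0.001]
ft_force: [0.7, -0.0, -0.2]
width: 0.0342
grip_force: 0.0
```

```bash
python3 - <<'E'
from h import *
b=camera("scene"); W=full(b); s=read_state(); print(s["ee_pos"],s["width"])
save(b,"g2.png",(300,90,440,210),5)
m=(abs(W[...,0]-.437)<.06)&(abs(W[...,1]-.194)<.02)&(W[...,2]>.1)&(W[...,2]<.3)
v,u=np.nonzero(m)
for r in sorted(set(v))[-25::2]: 
    k=m[r]; print(r,np.nonzero(k)[0][[0,-1]],[tuple(W[r,c].round(3)) for c in np.nonzero(k)[0][::3]])
E
```

```text
[0.43677502 0.19415554 0.16666702] 0.03449951496577495
135 [354 367] [(np.float64(0.411), np.float64(0.189), np.float64(0.235)), (np.float64(0.42), np.float64(0.19), np.float64(0.238)), (np.float64(0.423), np.float64(0.196), np.float64(0.238))]
137 [354 369] [(np.float64(0.412), np.float64(0.189), np.float64(0.23)), (np.float64(0.421), np.float64(0.19), np.float64(0.234)), (np.float64(0.421), np.float64(0.198), np.float64(0.232)), (np.float64(0.422), np.float64(0.206), np.float64(0.229)), (np.float64(0.459), np.float64(0.182), np.float64(0.254)), (np.float64(0.472), np.float64(0.179), np.float64(0.26))]
139 [354 369] [(np.float64(0.411), np.float64(0.19), np.float64(0.225)), (np.float64(0.418), np.float64(0.192), np.float64(0.227)), (np.float64(0.423), np.float64(0.197), np.float64(0.228)), (np.float64(0.421), np.float64(0.207), np.float64(0.224)), (np.float64(0.462), np.float64(0.18), np.float64(0.251)), (np.float64(0.468), np.float64(0.183), np.float64(0.253))]
141 [354 369] [(np.float64(0.414), np.float64(0.188), np.float64(0.221)), (np.float64(0.42), np.float64(0.192), np.float64
[... 2091 characters left out ...]
64(0.217)), (np.float64(0.465), np.float64(0.192), np.float64(0.215)), (np.float64(0.466), np.float64(0.199), np.float64(0.213))]
155 [364 373] [(np.float64(0.457), np.float64(0.182), np.float64(0.21)), (np.float64(0.464), np.float64(0.184), np.float64(0.212)), (np.float64(0.464), np.float64(0.193), np.float64(0.209)), (np.float64(0.466), np.float64(0.2), np.float64(0.208))]
157 [364 373] [(np.float64(0.458), np.float64(0.181), np.float64(0.206)), (np.float64(0.465), np.float64(0.184), np.float64(0.208)), (np.float64(0.463), np.float64(0.194), np.float64(0.204)), (np.float64(0.466), np.float64(0.2), np.float64(0.203))]
159 [365 365] [(np.float64(0.462), np.float64(0.182), np.float64(0.202))]
```

View pics/g2.png

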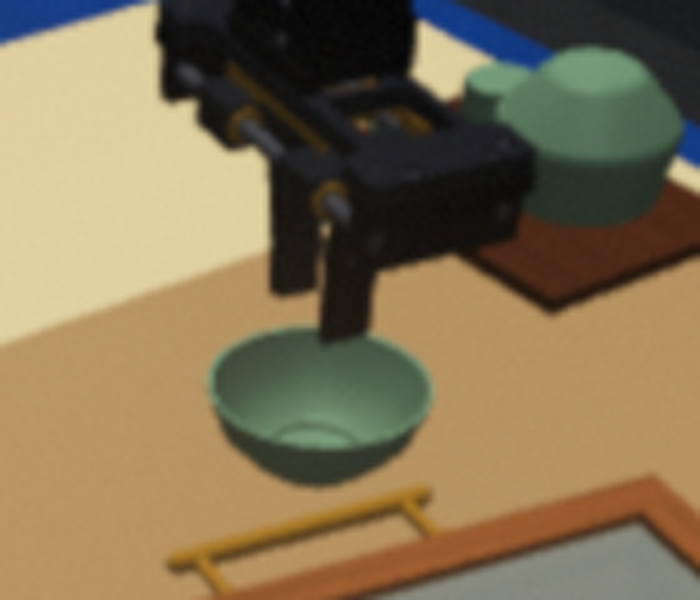

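The true fingertips sit near z=0.202 while the reported TCP is 0.167, about 35 mm high, and x and y agree. I need the body's underside too, since it matters inside the case.

```bash
python3 - <<'E'
from h import *
b=camera("scene"); W=full(b)
def g(x,y): return int(round(x/5+300)),int(round(y/5+90))
for q in [(385,262),(450,250),(515,225),(530,190),(360,200),(290,285),(345,335),(350,270),(300,240)]:
    u,v=g(*q); print(q,[tuple(W[v+d,u].round(3)) for d in (-2,0,2)])
# mount sanity: project reported TCP into image
T=np.array(b["view"])
for p in ([.437,.194,.167],[.437,.194,.202],[.436,.194,.0895],[.4636,.194,.202]):
    c=T[:3,:3]@np.array(p)+T[:3,3]; q,_=cv2.projectPoints(np.array([[c[0],-c[1],-c[2]]]),np.zeros(3),np.zeros(3),np.array(b["mtx"],float),np.array(b["dist"],float)); q=q.ravel(); print(p,q,(q-[300,90])*5)
E
```

```text
(385, 262) [(np.float64(0.519), np.float64(0.158), np.float64(0.281)), (np.float64(0.52), np.float64(0.158), np.float64(0.277)), (np.float64(0.52), np.float64(0.158), np.float64(0.273))]
(450, 250) [(np.float64(0.525), np.float64(0.186), np.float64(0.28)), (np.float64(0.526), np.float64(0.186), np.float64(0.276)), (np.float64(0.175), np.float64(0.533), np.float64(0.0))]
(515, 225) [(np.float64(0.532), np.float64(0.213), np.float64(0.286)), (np.float64(0.53), np.float64(0.216), np.float64(0.279)), (np.float64(0.192), np.float64(0.57), np.float64(0.014))]
(530, 190) [(np.float64(0.537), np.float64(0.214), np.float64(0.302)), (np.float64(0.535), np.float64(0.216), np.float64(0.297)), (np.float64(0.182), np.float64(0.589), np.float64(0.027))]
(360, 200) [(np.float64(0.517), np.float64(0.144), np.float64(0.31)), (np.float64(0.519), np.float64(0.143), np.float64(0.307)), (np.float64(0.519), np.float64(0.143), np.float64(0.303))]
(290, 285) [(np.float64(0.42), np.float64(0.195), np.float64(0.212)), (np.float64(0.421), np.float64(0.194), np.float64(0.208)), (np.float64(0.421), np.float64(0.1
[... 203 characters left out ...]
(0.044))]
(350, 270) [(np.float64(0.515), np.float64(0.144), np.float64(0.279)), (np.float64(0.516), np.float64(0.144), np.float64(0.276)), (np.float64(0.469), np.float64(0.186), np.float64(0.236))]
(300, 240) [(np.float64(0.421), np.float64(0.198), np.float64(0.234)), (np.float64(0.422), np.float64(0.197), np.float64(0.23)), (np.float64(0.422), np.float64(0.198), np.float64(0.225))]
[0.437, 0.194, 0.167] [361.12535542 166.20598496] [305.6267771  381.02992479]
[0.437, 0.194, 0.202] [362.20463574 152.51534033] [311.02317871 312.57670166]
[0.436, 0.194, 0.0895] [358.63483399 194.26393791] [293.17416993 521.31968956]
[0.4636, 0.194, 0.202] [369.93333608 157.76328624] [349.66668041 338.81643122]
```

The body underside is at about 0.274, so the finger length is right and the whole tool sits about 35 mm above the reported z. I'll apply that offset: the reported grasp z for the pull is 0.030.

Request:
step_arm(
  delta_pos=[
    [0, 0, -1],
    [0, 0, -1],
    [0, 0, -1],
    [0, 0, -0.8],
    [0, 0, -0.6],
    [0, 0, -0.5],
    [0, 0, -0.3],
    [0, 0, -0.25],
    [0, 0, 0],
  ],
  turn=[0, 0, 0, 0, 0, 0, 0, 0, 0],
)

```text
time: 6.9
ee_pos: [0.4363, 0.1942, 0.0297]
eef_rot: [0.765, 0.643, -0.0, -0.0]
ft_force: [0.1, 0.2, -0.1]
width: 0.0348
grip_force: 0.0
```

Request:
step_arm(
  delta_pos=[
    [0, 0, 0],
    [0, 0, 0],
    [0, 0, 0],
    [0, 0, 0],
    [0, 0, 0],
  ],
  turn=[0, 0, 0, 0, 0],
  grip=1,
  newtons=15,
)

```text
time: 7.4
ee_pos: [0.4358, 0.1943, 0.0301]
eef_rot: [0.765, 0.644, -0.0, -0.0]
ft_force: [-3.9, 0.2, 1.2]
width: 0.0103
grip_force: 15.0
```

Request:
step_arm(
  delta_pos=[
    [0.03, 0, 0.42],
    [0.04, -0.01, 0.42],
    [0.08, -0.01, 0.42],
    [0.08, -0.02, 0.41],
    [0.24, -0.04, 0.81],
    [0.32, -0.06, 0.78],
    [0.39, -0.07, 0.74],
    [0.46, -0.08, 0.7],
    [0.53, -0.09, 0.65],
    [0.59, -0.1, 0.59],
    [0.64, -0.11, 0.53],
    [0.0, 0.0, 0.0],
  ],
  turn=[0, 0, 0, 0, 0, 0, 0, 0, 0, 0, 0, 0],
)

```text
time: 8.6
ee_pos: [0.5231, 0.1792, 0.1958]
eef_rot: [0.766, 0.643, 0.001, 0.001]
ft_force: [-11.5, -3.0, 13.6]
width: 0.0105
grip_force: 15.0
```

Request:
step_arm(
  delta_pos=[
    [-0.05, 0, 0.08],
    [-0.05, 0, 0.08],
    [0, 0, 0],
    [0, 0, 0],
  ],
  turn=[0, 0, 0, 0],
)

```text
time: 9.0
ee_pos: [0.5206, 0.1787, 0.1957]
eef_rot: [0.766, 0.643, 0.001, 0.001]
ft_force: [10.6, 3.0, -14.7]
width: 0.01
grip_force: 15.0
```

```bash
python3 - <<'E'
from h import *
b=camera("scene"); save(b,"l1.png",(280,80,500,300),2.7); s=read_state();print(s["ee_pos"],s["ft_force"])
E
```

```text
[0.52051528 0.17867334 0.19565941] [ 11.15202065   2.99915231 -14.11574017]
```

View pics/l1.png

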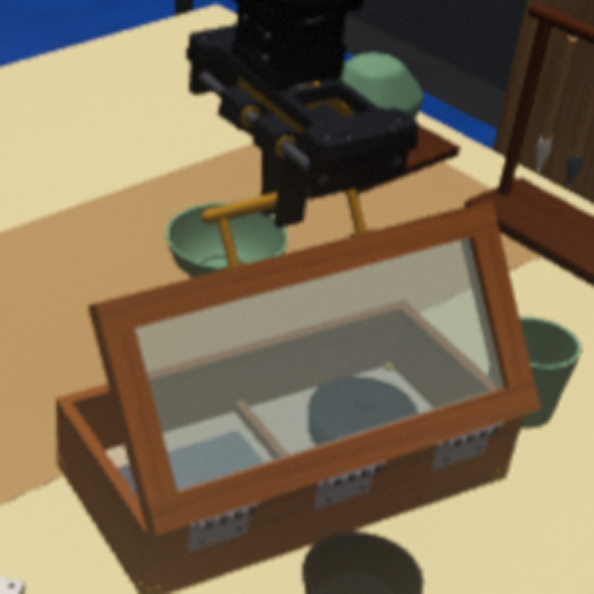

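The picture shows the lid raised and the bar firmly in the fingers at about (285,200). A 4 mm correction reversed the 18 N force, so half of it is right.

Request:
step_arm(
  delta_pos=[
    [0.05, 0, -0.08],
    [0.35, -0.06, 0.23],
    [0.35, -0.06, 0.23],
    [0.37, -0.06, 0.2],
    [0.37, -0.07, 0.19],
    [0.39, -0.07, 0.16],
    [0.39, -0.07, 0.15],
    [0, 0, 0],
  ],
  turn=[0, 0, 0, 0, 0, 0, 0, 0],
  newtons=8,
)

```text
time: 9.85
ee_pos: [0.5776, 0.169, 0.2234]
eef_rot: [0.766, 0.643, 0.001, 0.0]
ft_force: [-2.7, -4.9, 5.4]
width: 0.0105
grip_force: 8.0
```

Request:
step_arm(
  delta_pos=[
    [0.4, -0.07, 0.13],
    [0.4, -0.07, 0.12],
    [0.4, -0.07, 0.08],
    [0.41, -0.07, 0.08],
    [0.41, -0.07, 0.04],
    [0.41, -0.08, 0.03],
    [0.4, -0.07, 0],
    [0.2, -0.03, 0],
    [0, 0, 0],
  ],
  turn=[0, 0, 0, 0, 0, 0, 0, 0, 0],
)

```text
time: 10.75
ee_pos: [0.6521, 0.1562, 0.2344]
eef_rot: [0.766, 0.643, 0.0, -0.0]
ft_force: [0.4, -2.6, -1.9]
width: 0.0107
grip_force: 8.0
```

Request:
step_arm(
  delta_pos=[
    [0.2, -0.03, 0],
    [0.1, -0.02, 0],
    [0, 0, 0],
    [0, 0, 0.3],
    [0, 0, 0.7],
    [0, 0, 1],
    [0, 0, 0.6],
    [0, 0, 0],
    [0, 0, 0],
    [0, 0, 0],
  ],
  turn=[0, 0, 0, 0, 0, 0, 0, 0, 0, 0],
  grip=0.55,
)

```text
time: 11.75
ee_pos: [0.6585, 0.1551, 0.2988]
eef_rot: [0.765, 0.644, -0.001, -0.0]
ft_force: [0.6, -0.9, -0.7]
width: 0.0392
grip_force: 0.0
```

```bash
python3 - <<'E'
from h import *
t=camera("top");W=full(t); save(t,"l2.png",(150,110,350,260),4)
z=W[...,2]; m=(z>.24)&(z<.275); m[:, :150]=0; m[260:]=0;m[:100]=0
c=W[m]; print(len(c),np.median(c,0),read_state()["ee_pos"])
E
```

```text
560 [0.64775402 0.05353502 0.24369934] [0.65854835 0.15501954 0.2987927 ]
```

View pics/l2.png

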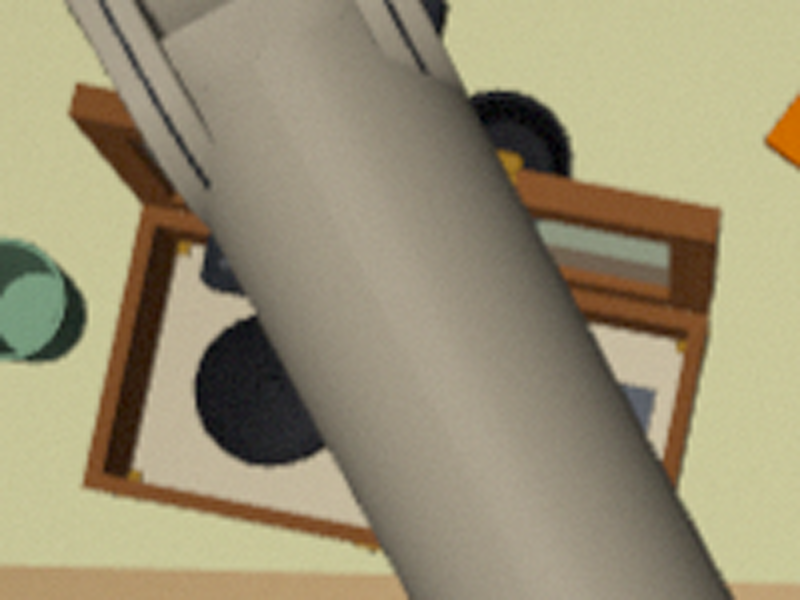

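The lid stands open at its stop. The inkstone is uncovered in the left bay, and the board shows at the right at about (640,405). Next, the stack.

Request:
step_arm(
  delta_pos=[
    [-0.27, -0.8, 0.5],
    [-0.27, -1, 0],
    [-0.27, -1, 0],
    [-0.27, -1, 0],
    [-0.27, -1, 0],
    [-0.27, -1, 0],
    [-0.27, -1, 0],
    [-0.27, -1, 0],
    [-0.27, -1, 0],
    [-0.27, -1, 0],
    [-0.27, -1, 0],
    [-0.27, -1, 0],
  ],
  turn=[0, 0, 0, 0, 0, 0, 0, 0, 0, 0, 0.17, 0.2],
  grip=0,
)

```text
time: 13.0
ee_pos: [0.5772, -0.1409, 0.3116]
eef_rot: [0.751, 0.661, -0.0, -0.0]
ft_force: [0.1, -0.8, 0.0]
width: 0.0869
grip_force: 0.0
```

Request:
step_arm(
  delta_pos=[
    [-0.27, -1, 0],
    [-0.27, -1, 0],
    [-0.27, -1, -0.5],
    [-0.27, -1, -1],
    [-0.27, -1, -1],
    [-0.27, -1, -1],
    [0, 0, -1],
    [0, 0, -1],
    [0, 0, -1],
    [0, 0, -1],
    [0, 0, -0.5],
    [0, 0, 0],
  ],
  turn=[0, 0, 0, 0, 0, 0, 0, 0, 0, 0, 0, 0],
)

```text
time: 14.2
ee_pos: [0.5361, -0.2893, 0.1104]
eef_rot: [0.751, 0.66, -0.001, -0.002]
ft_force: [-0.1, -0.6, 0.1]
width: 0.0871
grip_force: 0.0
```

```bash
python3 - <<'E'
from h import *
s=read_state(); print(s["ee_pos"],s["width"])
b=camera("scene"); W=full(b)
import itertools
e=s["ee_pos"]
m=(abs(W[...,0]-e[0])<.075)&(abs(W[...,1]-e[1])<.025)&(W[...,2]>.075)&(W[...,2]<.2)
v,u=np.nonzero(m); print(u.min(),u.max(),v.min(),v.max())
for lo,hi in((-.075,-.03),(.03,.075)):
    k=m&(W[...,0]-e[0]>lo)&(W[...,0]-e[0]<hi); q=W[k]; zz=np.sort(q[:,2]); print(len(q),zz[:8].round(4),q[:,1].min(),q[:,1].max(),q[:,0].min(),q[:,0].max())
t=camera("top"); Wt=full(t)
k=np.zeros((480,640),bool);k[150:320,165:345]=1
k&=(Wt[...,2]>.011)&(Wt[...,2]<.024)
im=t["image"].astype(int); k&=(im[...,2]>im[...,0]-5)
q=Wt[k]; print("board",len(q),q.mean(0),cv2.minAreaRect((q[:,:2]*1000).astype(np.float32)))
save(t,"t3.png",(220,150,480,300),3)
E
```

```text
[ 0.53612992 -0.28933665  0.11039107] 0.08706427384843923
157 190 254 312
186 [0.1552 0.1562 0.1583 0.1586 0.1591 0.1596 0.1598 0.1599] -0.2944364717196152 -0.2710673078784267 0.48292865049823464 0.4978132120690304
225 [0.1443 0.1447 0.1447 0.1449 0.1451 0.1452 0.1457 0.1459] -0.30731560726695795 -0.2838023688170547 0.584546243246647 0.5956408254983403
board 2065 [0.51067056 0.13006586 0.01599953] ((493.8928527832031, 218.96522521972656), (332.7730712890625, 414.12469482421875), 18.741865158081055)
```

View pics/t3.png

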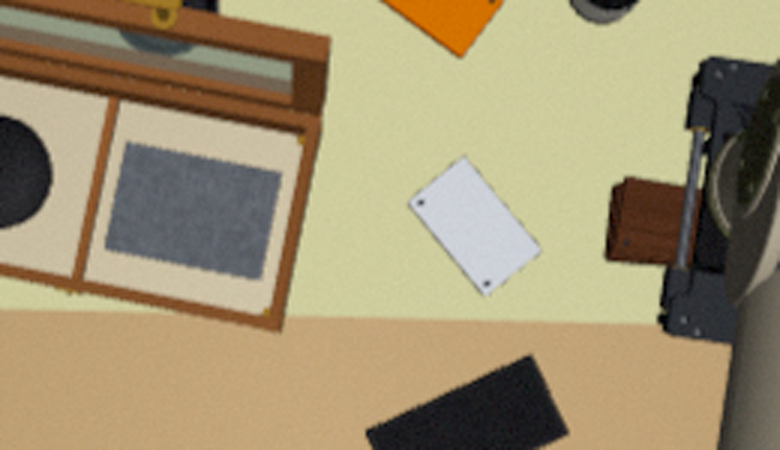

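The board is fully visible now, with corners at crop pixels (126,143), (281,171), (261,280) and (105,249). The stack's left half shows at about (650,222). The tip offset is confirmed at 34 mm. I'll locate the board, then grasp.

```bash
python3 - <<'E'
from h import *
t=camera("top")
f=lambda l,x,y,s:(np.array(l,float)+.5)/s-.5+[x,y]
B=ray(t,f([(126,143),(281,171),(261,280),(105,249)],220,150,3),.016)[:,:2]
print(B.round(4),B.mean(0),[np.linalg.norm(B[i]-B[(i+1)%4]).round(4) for i in range(4)])
for i,j in((0,1),(3,2)): d=B[i]-B[j]; print(np.arctan2(-d[0],d[1]))
d=B.mean(0)-[.559,.1725]; print("case xy",d@[.9847,-.1743],d@[.1743,.9847])
E
```

```text
[[0.5967 0.1506]
 [0.5766 0.0241]
 [0.4878 0.0381]
 [0.51   0.1652]] [0.54275276 0.09449968] [np.float64(0.1282), np.float64(0.0899), np.float64(0.129), np.float64(0.0879)]
-0.15762754926641806
-0.17292153925288878
case xy -0.002403203834792674 -0.07963880959324628
```

Request:
step_arm(
  delta_pos=[
    [0, 0, -1],
    [0, 0, -1],
    [0, 0, -0.8],
    [0, 0, -0.6],
    [0, 0, -0.39],
    [0, 0, 0],
  ],
  turn=[0, 0, 0, 0, 0, 0],
)

```text
time: 14.95
ee_pos: [0.5372, -0.2897, 0.0171]
eef_rot: [0.751, 0.66, -0.0, -0.0]
ft_force: [-0.7, -0.8, -0.5]
width: 0.0869
grip_force: 0.0
```

Request:
step_arm(
  delta_pos=[
    [0, 0, 0],
    [0, 0, 0],
    [0, 0, 0],
    [0, 0, 0],
    [0, 0, 0],
  ],
  turn=[0, 0, 0, 0, 0],
  grip=1,
  newtons=12,
)

```text
time: 15.45
ee_pos: [0.5377, -0.29, 0.0181]
eef_rot: [0.751, 0.66, 0.0, 0.0]
ft_force: [-0.2, -0.5, 1.9]
width: 0.0599
grip_force: 12.0
```

Request:
step_arm(
  delta_pos=[
    [0, 0, 0.2],
    [0, 0, 0.5],
    [0, 0, 1],
    [0, 0, 1],
    [0, 0, 1],
    [0, 0, 1],
    [0, 0, 1],
    [0, 0.7, 0.6],
    [-0.03, 1, 0],
    [-0.03, 1, 0],
    [-0.03, 1, 0],
    [-0.03, 1, 0],
  ],
  turn=[0, 0, 0, 0, 0, 0, 0, 0, -0.1, -0.1, -0.1, -0.05],
)

```text
time: 16.65
ee_pos: [0.5341, -0.1699, 0.1755]
eef_rot: [0.765, 0.645, -0.0, -0.0]
ft_force: [0.1, -0.6, -0.6]
width: 0.0598
grip_force: 12.0
```

Request:
step_arm(
  delta_pos=[
    [-0.03, 1, 0],
    [-0.03, 1, 0],
    [-0.03, 1, 0],
    [-0.02, 1, 0],
    [-0.03, 1, 0],
    [0, 1, 0],
    [0, 1, 0],
    [0, 1, 0],
    [0, 1, 0],
    [0, 1, 0],
    [0, 0.75, 0],
    [0, 0, 0],
  ],
  turn=[0, 0, 0, 0, 0, 0, 0, 0, 0, 0, 0, 0],
)

```text
time: 17.85
ee_pos: [0.5296, 0.1008, 0.1756]
eef_rot: [0.763, 0.647, 0.0, -0.0]
ft_force: [0.1, 0.2, -1.0]
width: 0.0598
grip_force: 12.0
```

Request:
step_arm(
  delta_pos=[
    [0.1, -0.18, -0.5],
    [0, 0, -1],
    [0, 0, -1],
    [0, 0, -1],
    [0, 0, -0.5],
    [0, 0, 0],
  ],
  turn=[0, 0, 0, 0, 0, 0],
)

```text
time: 18.45
ee_pos: [0.5322, 0.0907, 0.0732]
eef_rot: [0.765, 0.644, -0.001, -0.001]
ft_force: [0.5, -1.1, -0.9]
width: 0.0601
grip_force: 12.0
```

```bash
python3 - <<'E'
from h import *
s=read_state(); print(s["ee_pos"])
b=camera("scene"); t=camera("top")
im=np.zeros((450,800,3),np.uint8)
im[:,:400]=cv2.resize(b["image"][120:300,300:460,::-1],(400,450),interpolation=cv2.INTER_CUBIC)
im[:,400:]=cv2.resize(t["image"][140:275,220:340,::-1],(400,450),interpolation=cv2.INTER_CUBIC)
cv2.imwrite("pics/p1.png",im)
E
```

```text
[0.53218925 0.09070683 0.07321915]
```

View pics/p1.png

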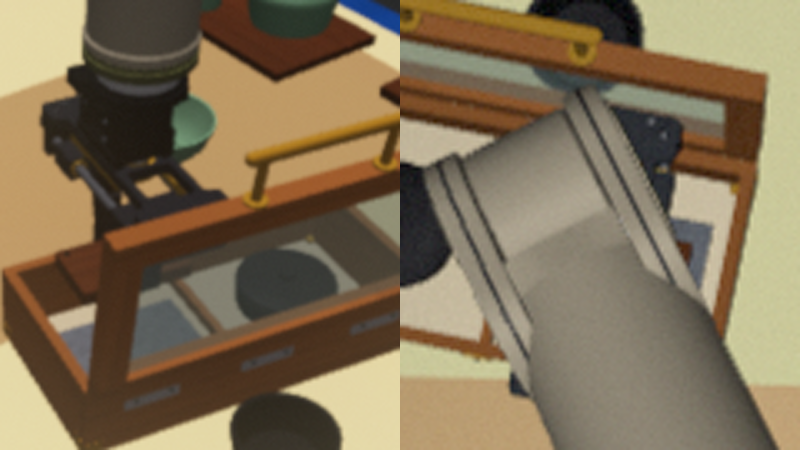

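The plaque hangs level from the gripper over the bay (left panel, about (85,270)). Lowering it.

Request:
step_arm(
  delta_pos=[
    [0, 0.2, -0.5],
    [0, 0, -0.7],
    [0, 0, -0.7],
    [0, 0, -0.5],
    [0, 0, -0.3],
    [0, 0, -0.2],
    [0, 0, -0.15],
    [0, 0, 0],
  ],
  turn=[0, 0, 0, 0, 0, 0, 0, 0],
)

```text
time: 19.35
ee_pos: [0.5335, 0.097, -0.0012]
eef_rot: [0.765, 0.644, 0.0, 0.0]
ft_force: [0.3, 0.5, -0.5]
width: 0.06
grip_force: 12.0
```

Request:
step_arm(
  delta_pos=[
    [0, 0, -0.08],
    [0, 0, -0.08],
    [0, 0, -0.08],
    [0, 0, 0],
  ],
  turn=[0, 0, 0, 0],
)

```text
time: 19.75
ee_pos: [0.5333, 0.0969, -0.0073]
eef_rot: [0.765, 0.644, -0.0, -0.0]
ft_force: [-0.8, -0.0, -1.7]
width: 0.0596
grip_force: 12.0
```

Request:
step_arm(
  delta_pos=[
    [0, 0, -0.06],
    [0, 0, -0.06],
    [0, 0, 0],
  ],
  turn=[0, 0, 0],
)

```text
time: 20.05
ee_pos: [0.5333, 0.0969, -0.0103]
eef_rot: [0.765, 0.644, -0.0, -0.0]
ft_force: [0.7, 0.1, -1.4]
width: 0.0598
grip_force: 12.0
```

Request:
step_arm(
  delta_pos=[
    [0, 0, -0.06],
    [0, 0, -0.04],
    [0, 0, 0],
  ],
  turn=[0, 0, 0],
)

```text
time: 20.35
ee_pos: [0.5336, 0.0971, -0.0118]
eef_rot: [0.765, 0.644, -0.0, 0.0]
ft_force: [-5.2, -1.0, 11.7]
width: 0.0598
grip_force: 12.0
```

Contact at 11.7 N. Releasing with a small opening.

Request:
step_arm(
  delta_pos=[
    [0, 0, 0.02],
    [0, 0, 0],
    [0, 0, 0],
    [0, 0, 0],
    [0, 0, 0.4],
    [0, 0, 1],
    [0, 0, 1],
    [0, 0, 1],
    [0, 0, 1],
    [-0.5, 0, 1],
    [-1, 0, 1],
    [-1, 0, 1],
  ],
  turn=[0, 0, 0, 0, 0, 0, 0, 0, 0, 0, 0, 0],
  grip=0.2,
)

```text
time: 21.55
ee_pos: [0.4701, 0.0976, 0.1741]
eef_rot: [0.764, 0.645, 0.0, -0.0]
ft_force: [-0.7, -0.1, 0.8]
width: 0.0697
grip_force: 0.0
```

Request:
step_arm(
  delta_pos=[
    [-0.5, 1, 1],
    [-0.5, 1, 1],
    [0, 1, 1],
    [0, 1, 1],
    [0, 1, 0],
    [0, 0, 0],
  ],
  turn=[0, 0, 0, 0, 0, 0],
  grip=0.55,
)

```text
time: 22.15
ee_pos: [0.4449, 0.2257, 0.2741]
eef_rot: [0.763, 0.646, 0.001, -0.0]
ft_force: [0.1, -0.2, 0.7]
width: 0.0401
grip_force: 0.0
```

```bash
python3 - <<'E'
from h import *
s=read_state(); print(s["ee_pos"])
t=camera("top"); save(t,"p2.png",(160,130,340,265),4.4)
b=camera("scene");W=full(b)
E
```

```text
[0.44494988 0.22571393 0.27412352]
```

View pics/p2.png

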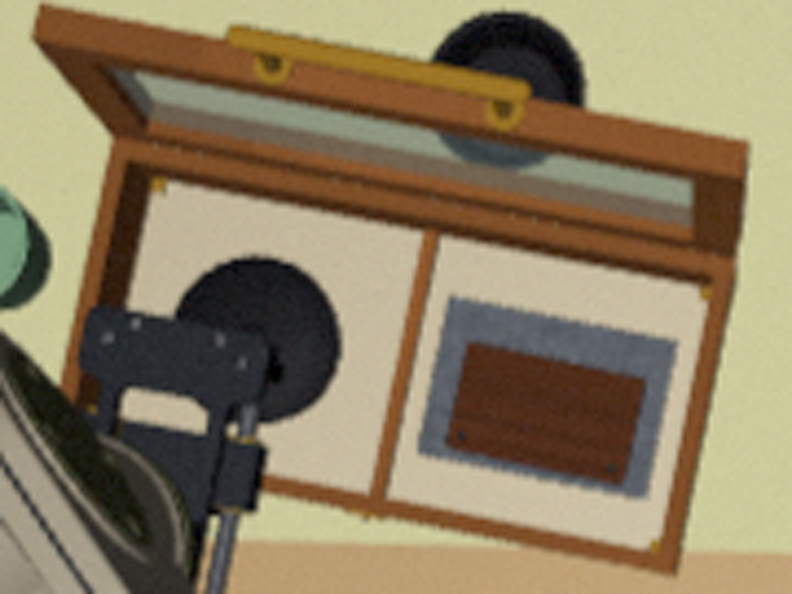

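The plaque lies flat on the board, with corners at (468,342), (645,380), (627,486) and (447,445), a bit towards the front. The bar runs from (232,37) to (527,92). I'll compute both.

```bash
python3 - <<'E'
from h import *
t=camera("top"); W=full(t)
f=lambda l:(np.array(l,float)+.5)/4.4-.5+[160,130]
B=ray(t,f([(450,296),(677,343),(647,497),(420,452)]),.016)[:,:2]
P=ray(t,f([(468,342),(645,380),(627,486),(447,445)]),.031)[:,:2]
d=P.mean(0)-B.mean(0); print(B.mean(0),P.mean(0),d,np.linalg.norm(d),"case",d@[.9847,-.1743],d@[.1743,.9847])
a=lambda Q:[float(np.arctan2(-(Q[i]-Q[j])[0],(Q[i]-Q[j])[1])) for i,j in((0,1),(3,2))]
print(a(B),a(P))
uv=f([(260,42),(320,53),(380,65),(440,76),(500,87)]); print("bar depth",pts(t,uv).round(4))
b=ray(t,f([(232,37),(527,92)]),.288); print(b,b.mean(0),np.linalg.norm(b[0]-b[1]))
x=np.array([.9847,-.1743])
def p(t): q=t+.0405; return np.r_[-.2102*np.cos(q)*x,.2102*np.sin(q)]
print("pull at 1.66",p(1.66)+[.643,.1577,.0755])
seq=[1.66,1.60,1.54,1.48,1.42,1.36,1.30,1.24,1.18,1.12,1.06,1.0,.95]; Q=[p(s) for s in seq]
for s,u,v in zip(seq[1:],Q,Q[1:]): print(s,((v-u)/.025).round(2).tolist())
E
```

```text
[0.54294672 0.09404498] [0.5327907  0.09359039] [-0.01015602 -0.00045459] 0.01016618789282657 case -0.009921397646780261 -0.0022178259331567603
[-0.1830918771887553, -0.1724849277076448] [-0.1898314634418695, -0.2008155966764991]
bar depth [[0.6788 0.2078 0.2869]
 [0.6742 0.1804 0.2876]
 [0.6693 0.1532 0.2875]
 [0.6643 0.1257 0.29  ]
 [0.6596 0.0985 0.2912]]
[[0.68061367 0.22029863 0.288     ]
 [0.65819617 0.08661617 0.288     ]] [0.66940492 0.1534574  0.288     ] 0.1355490432361977
pull at 1.66 [0.66977137 0.15296125 0.28393438]
1.6 [-0.49, 0.09, 0.05]
1.54 [-0.5, 0.09, 0.02]
1.48 [-0.5, 0.09, -0.01]
1.42 [-0.5, 0.09, -0.04]
1.36 [-0.49, 0.09, -0.07]
1.3 [-0.49, 0.09, -0.1]
1.24 [-0.48, 0.08, -0.13]
1.18 [-0.47, 0.08, -0.16]
1.12 [-0.46, 0.08, -0.19]
1.06 [-0.45, 0.08, -0.21]
1.0 [-0.44, 0.08, -0.24]
0.95 [-0.35, 0.06, -0.22]
```

The plaque is 10 mm off centre and square, within tolerance. Now back to the pull.

Request:
step_arm(
  delta_pos=[
    [0, 0, 1],
    [0.6, -0.2, 0.5],
    [1, -0.33, 0],
    [1, -0.33, 0],
    [1, -0.33, 0],
    [1, -0.33, 0],
    [1, -0.33, 0],
    [1, -0.33, 0],
    [1, -0.33, 0],
    [1, -0.33, 0],
    [0.38, -0.07, 0],
    [0, 0, 0],
  ],
  turn=[0, 0, 0, 0, 0, 0, 0, 0, 0, 0, 0, 0],
)

```text
time: 23.5
ee_pos: [0.6713, 0.147, 0.3091]
eef_rot: [0.766, 0.643, -0.001, -0.0]
ft_force: [-0.2, 0.0, -0.5]
width: 0.0389
grip_force: 0.0
```

Request:
step_arm(
  delta_pos=[
    [-0.07, 0.2, -0.5],
    [0, 0, -0.8],
    [0, 0, -0.7],
    [0, 0, -0.6],
    [0, 0, -0.4],
    [0, 0, -0.1],
    [0, 0, 0],
  ],
  turn=[0, 0, 0, 0, 0, 0, 0],
)

```text
time: 24.2
ee_pos: [0.6686, 0.154, 0.233]
eef_rot: [0.765, 0.644, -0.0, 0.0]
ft_force: [-0.4, 0.4, -0.1]
width: 0.0392
grip_force: 0.0
```

Request:
step_arm(
  delta_pos=[
    [0, 0, 0],
    [0, 0, 0],
    [0, 0, 0],
    [0, 0, 0],
  ],
  turn=[0, 0, 0, 0],
  grip=1,
  newtons=12,
)

```text
time: 24.6
ee_pos: [0.6688, 0.1543, 0.2331]
eef_rot: [0.765, 0.644, 0.0, 0.0]
ft_force: [0.4, 0.4, 0.1]
width: 0.015
grip_force: 0.0
```

Request:
step_arm(
  delta_pos=[
    [0, 0, 0],
    [0, 0, 0],
    [-0.25, 0.04, 0.03],
    [-0.25, 0.04, 0.02],
    [-0.25, 0.04, 0.01],
    [-0.25, 0.05, 0.01],
    [-0.25, 0.04, 0],
    [-0.25, 0.05, -0.01],
    [-0.25, 0.04, -0.02],
    [-0.25, 0.05, -0.02],
    [-0.25, 0.04, -0.03],
    [0, 0, 0],
  ],
  turn=[0, 0, 0, 0, 0, 0, 0, 0, 0, 0, 0, 0],
)

```text
time: 25.8
ee_pos: [0.6115, 0.1643, 0.2326]
eef_rot: [0.764, 0.645, -0.0, 0.0]
ft_force: [2.4, 4.3, 2.0]
width: 0.0105
grip_force: 12.0
```

Following the arc well. Continuing towards about 1.0 rad.

Request:
step_arm(
  delta_pos=[
    [-0.25, 0.04, -0.04],
    [-0.25, 0.04, -0.05],
    [-0.25, 0.04, -0.05],
    [-0.24, 0.04, -0.06],
    [-0.24, 0.04, -0.07],
    [-0.24, 0.04, -0.08],
    [-0.23, 0.04, -0.08],
    [-0.23, 0.04, -0.09],
    [0, 0, 0],
  ],
  turn=[0, 0, 0, 0, 0, 0, 0, 0, 0],
)

```text
time: 26.7
ee_pos: [0.5632, 0.1723, 0.2193]
eef_rot: [0.764, 0.645, -0.0, -0.0]
ft_force: [1.5, 6.0, 0.1]
width: 0.0105
grip_force: 12.0
```

Request:
step_arm(
  delta_pos=[
    [-0.23, 0.04, -0.1],
    [-0.23, 0.04, -0.11],
    [-0.23, 0.04, -0.12],
    [-0.22, 0.04, -0.12],
    [-0.22, 0.03, -0.13],
    [-0.21, 0.03, -0.14],
    [0, 0, 0],
    [0, 0, 0],
  ],
  turn=[0, 0, 0, 0, 0, 0, 0, 0],
)

```text
time: 27.5
ee_pos: [0.5303, 0.1777, 0.2015]
eef_rot: [0.765, 0.645, -0.0, -0.0]
ft_force: [0.3, 5.9, -0.1]
width: 0.0101
grip_force: 12.0
```

```bash
python3 - <<'E'
from h import *
s=read_state(); e=s["ee_pos"]; print(e,s["ft_force"],s["width"])
x=np.array([.9847,-.1743]); d=(e[:2]-[.643,.1577])@x; h=e[2]+.034+.019-.0755
print("theta",np.arctan2(h,-d)-.0405,np.hypot(h,d), "from x only",np.arccos(-d/.2102)-.0405)
b=camera("scene"); save(b,"f1.png",(280,80,500,300),2.7); W=full(b)
m=np.zeros((480,640),bool); g=lambda q:(int(q[0]/2.7+280),int(q[1]/2.7+80))
E
```

```text
[0.53029618 0.17766329 0.20151726] [ 0.26440144  5.86222373 -0.10385356] 0.010123805400460989
theta 0.9614271010085798 0.21248071493574927 from x only 0.9544742421201026
```

View pics/f1.png

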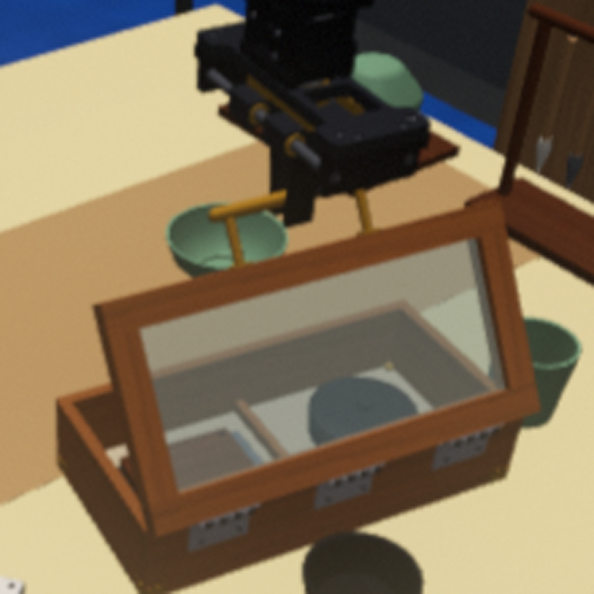

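The lid is held at about 0.96 rad with the bar gripped at (295,200), and the plaque lies on the board under the glass. I'll let it settle, then hand in.

Request:
step_arm(
  delta_pos=[
    [0, 0, 0],
    [0, 0, 0],
    [0, 0, 0],
    [0, 0, 0],
    [0, 0, 0],
  ],
  turn=[0, 0, 0, 0, 0],
)

```text
time: 28.05
ee_pos: [0.5304, 0.1776, 0.2016]
eef_rot: [0.765, 0.644, -0.0, -0.0]
ft_force: [0.5, 4.5, 0.1]
width: 0.0106
grip_force: 12.0
```

```bash
python3 -c "
from bench import *
print(read_state()['ee_pos'],read_state()['grip_force']); print(close_job())"
```

```text
[0.53038736 0.17764438 0.20156505] 11.998999267816544
the job is handed in; nothing more can be done
None
```

The job is handed in at 28 s: the plaque lies flat and square on the felt board, about 10 mm off centre, and the gripper is still holding the lid at about 0.96 rad, just below its balance point; no verdict was returned.

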